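Press the snap cap home on a sample vial

ROBOT

A 6-joint arm with a two-finger parallel gripper is mounted at the origin on the work surface. World frame = base frame: x ahead of the robot, y to its left, z up, the work surface at z = 0. Lengths are in m, angles in rad, forces in N, time in s.
With the tool pointing down it reaches from about 0.275 to 0.825 m from the base axis. Payload 5.2 kg.
Tool frame: the origin (TCP) lies on the centre line of the jaws, within the pads' length; the fingertips stand 8 mm ahead of it and the grasp point (between the pads) lies 11 mm behind it; z points along the fingers, x is the direction in which the jaws open and shut, and the axes are right-handed (so a half turn about z gives the same grasp; the last joint's range is limited). The gripper opens to 93 mm and grips with 3 to 60 N. Pads are 15 mm wide; open, the fingers measure 128 mm over their backs; the gripper's body (75 mm by 188 mm) begins 65 mm behind the grasp point.
Start: joints at [0.981, 0.259, 1.535, -0, 1.348, -0.203], TCP at [0.207, 0.509, 0.227] pointing down, gripper open.
Joint ranges: [-3.14, 3.14], [-0.91, 2.08], [0.19, 2.58], [-1.22, 4.36], [0.22, 2.71], [-3.12, 3.12]. Speed limits (rad/s): [2.57, 2.57, 3.14, 3.14, 3.14, 3.14].

INTERFACE

Orientations are given as [roll, pitch, yaw] about the fixed x, y, z axes, in that order (R = Rz(yaw) Ry(pitch) Rx(roll)).
In Python, from cell import robot, optics gives the robot as it stands.
- The arm moves only by the tool arm_command, never from a script. Its argument "targets" is a list of rows, each an object of numbers: "x", "y", "z": the shift along the world's x, y, z each as a share of 0.04 m, from -1 to 1; "ax", "ay", "az": the turn, a rotation vector about the world's x, y, z each as a share of 4 degrees, from -1 to 1; "claw": the closure in counts, from 0 (fully open) to 255 (shut). In form: [{"x": .., "y": .., "z": .., "ax": .., "ay": .., "az": .., "claw": ..}, ...]. A call has 1 to 20 rows; each row shifts and turns the commanded pose from where the row before left it; what a row does not reach is not made up. A row lasts 1/8 s, in which the tool goes at most 62.5 mm and 10.7 degrees, less where a joint would pass 70% of its speed; a pose out of reach is approached as far as the arm can. A call with a number of a shift or a turn outside -1 to 1 is refused whole. A call with a gripper value outside its range is refused whole. The fingers move at their own pace and stop on an object; the grip force is fixed at half the most. Time passes only in rows, so rows that do not move let the fingers close. It gives the time, the measured TCP pose, the force and the opening at its end, in the units of the state.
- robot.get_state(): the state, without advancing time (a new reading comes with each control period).
- optics.capture(name): name is "scene" or "side" or "wrist"; returns a dict with "color" (400x640x3 uint8, red, green, blue), "camera_matrix" (3x3 intrinsics, pixels), "R" (3x3) and "t" (3): a world point X has camera coordinates R X + t; the wrist camera has in their place "mount" (4x4, takes a point from camera to tool coordinates, whose origin is the TCP and whose axes are the tool frame's). Camera axes: x right, y down, z forward; pixel columns grow to the right and rows downward; lengths in m; the calibration is good to about 2 mm. A picture is of the moment at which its call begins: read the wrist's pose just before it. There is no depth.
- robot.sign_off(): hands the job in, once; it reports no verdict.
The state is a dict: "time": time; "q": joint angles; "dq": joint speeds; "joint_efforts": joint torques, N m; "tool_pos": TCP position; "tcp_rot": TCP orientation; "force": force on the tool from outside, world axes, zero at the start; "ft_torque": the same for the moment, N m; "gripper_width": finger opening in m.
Only numpy, scipy, OpenCV 4.12 (cv2) and the standard library are available. Lean on these libraries where they do the work, as an engineer would, in place of code of your own. Each camera call takes 0.05 s, during which the arm holds its last target. There are 200 camera calls.

TASK

Close the blue-capped vial with the bench capping press: slide the vial carrier by its black handle as far as it goes to the side that brings the blue cap under the plunger, then push the red plunger head all the way down to its stop so that the blue cap is pressed home, and let the plunger spring back up. Leave the vial standing in the carrier under the raised plunger. Do not push on the vials or their caps with the fingers; the orange-capped vial stays open, and the tub and the jar beside the press stay where they are.

Things in the scene. Friction and masses are not known exactly. Their poses are not given: they have to be found in the camera images.
- press: Fixed white bench capping press. Origin: underside of its base plate (on the table), straight under the plunger's axis. Its x axis points from the carrier handle towards the rear column, its y axis is the way the carrier slides, z up. Base plate 230 x 250 mm, 14 mm thick; rear column 36 x 30 mm centred 85 mm along x; a grey arm 30 to 36 mm wide (z 140 to 175 mm) reaches from it over the axis of the plunger, ending 18 mm in front of it.
- press_axis (a point): Point on the plunger's axis at the top of the base plate, 14 mm above the table; does not move.
- carrier (a joint): Aluminium carrier with two round nests, 44 mm either side of its middle along the press's y. Joint value in m: 0 in the middle, where it starts; + towards the press's +y; end stops at -0.044 and +0.044, where one nest or the other stands exactly under the plunger (at +0.044 it is the vial from the press's -y side). Slides with about 2 N of friction and stays where it is left.
- handle (a point): Grip point of the carrier's handle: an upright black post 18 mm in diameter, rising to 86 mm above the table, its lowest free part 36 mm above the table; the point lies on its axis 62 mm above the table, 93 mm in front (-x of the press) of the carrier's middle. Moves with the carrier.
- plunger (a joint): Spring plunger, in m: 0 up (at rest), 0.026 pressed down to its stop. It springs back by itself. The push grows from about 3 N at the start to 8 N at the stop, plus about 5 N over the last 6 mm while a cap is being pressed home.
- head_top (a point): Centre of the flat top of the red plunger head, 46 mm in diameter; 223 mm above the table when up, 197 mm when fully down. Moves straight down with the plunger. The steel die at the plunger's lower end is 30 mm in diameter; up, it stands 20 mm above a raised cap.
- blue_cap_top (a point): Centre of the top of the blue cap, 25 mm in diameter, 105 mm above the table while raised and 99 mm when pressed home. The cap sits on a loose clear glass vial, 23 mm in diameter and 75 mm tall, that stands 14 mm deep in one of the carrier's nests (which one varies).
- orange_cap_top (a point): Centre of the top of the orange cap, the same size, on the same kind of vial in the other nest; to be left raised.
- blue_cap (a joint): How far the blue cap is pressed on, in m: 0 raised (at the start), 0.006 when the plunger is at its stop. Stays where it is left.
- orange_cap (a joint): The same for the orange cap.
- blue_vial_mid (a point): Middle of the blue-capped vial, 37.5 mm above its foot; z along the vial, up.
- orange_vial_mid (a point): Middle of the orange-capped vial, likewise.
- cap_jar: Open white plastic tub, 68 mm in diameter, 55 mm tall, beside the press; origin under its centre. Bystander.
- powder_jar: White jar with a grey lid, 60 mm in diameter, 80 mm tall, beside the press; origin under its centre. Bystander.

How it is judged:
On the way, in this order (a step that is already met when the one before it is completed fails the run):
1. the blue cap is brought under the raised plunger (horizontal distance between blue_cap_top and press_axis below 0.007 m and value of joint plunger below 0.004 m), for 0.2 s.
2. the plunger is pressed down to its stop with the blue cap under it (horizontal distance between blue_cap_top and press_axis below 0.007 m and value of joint plunger above 0.0245 m), for 0.1 s.
At the end, for the whole second after the job is handed in: The blue cap is pressed on by more than 4 mm and stands within 7 mm of the plunger's axis (seen from above), the plunger is back up (within 4 mm), the orange cap is pressed by less than 2 mm, both vials stand upright (within 0.2 rad) in their nests, and the carrier is at rest (all of step 1 and value of joint blue_cap above 0.004 m and value of joint orange_cap below 0.002 m and angle between each of blue_vial_mid, orange_vial_mid's own z axis and vertical below 0.2 rad and height (world z) of each of blue_vial_mid, orange_vial_mid below 0.066 m and velocity of joint carrier between -0.02 and 0.02 m/s); the robot touches nothing.
It fails at once if the orange cap is pressed on by more than 2 mm (value of joint orange_cap above 0.002 m).
It fails at once if the fingers push on a vial or its cap (over 2 N) (contact force between the fingers and blue_vial above 2 N or contact force between the fingers and orange_vial above 2 N).
It fails at once if the tub or the jar beside the press is moved by more than 30 mm (distance of any of cap_jar, powder_jar from where it was at the start of the episode above 0.03 m).
It also fails if it takes over 42 s, if anything falls off the work surface, if the arm or the gripper's body presses on something with over 40 N, if the wrist force passes 120 N, or if a joint passes its speed limit or range.

## Working session

There is one attempt and no reset: what is moved stays moved. The work goes in short steps, Python scripts to look and compute and a tool call to move; the robot and the scene stay as the last step left them, time stands still between calls to the robot, and variables do not carry over. Pictures are saved under pics/ and viewed, about 8 in all and at most 12, crops included, and the job is handed in when it is done.

Besides the shell and the picture viewer there is one more tool, called after "Call:" as name(argument=value, ...), one argument or row to a line, values as JSON. arm_command: Moves the arm, as the interface text tells. Its arguments: {"type":"object","properties":{"targets":{"type":"array","items":{"type":"object","properties":{"x":{"type":"number"},"y":{"type":"number"},"z":{"type":"number"},"ax":{"type":"number"},"ay":{"type":"number"},"az":{"type":"number"},"claw":{"type":"number"}}}}},"required":["targets"]}

```bash
mkdir -p pics; python3 - <<'E'
from cell import robot, optics
import cv2,numpy as np,pickle
s=robot.get_state();print({k:np.round(v,3) for k,v in s.items()})
d={}
for n in("scene","side"):
    c=optics.capture(n);d[n]=c;cv2.imwrite(f"pics/{n}0.png",c["color"][:,:,::-1]);print(n,c["camera_matrix"],-c["R"].T@c["t"])
pickle.dump(d,open("d.pkl","wb"))
E
```

```text
{'time': np.float64(0.0), 'q': array([ 0.981,  0.259,  1.536, -0.   ,  1.348, -0.203]), 'dq': array([ 0.   ,  0.   ,  0.001, -0.001,  0.001, -0.   ]), 'joint_efforts': array([-0.0000e+00, -4.3732e+01, -2.8400e+01,  7.2000e-02,  4.2000e-02,
       -0.0000e+00]), 'tool_pos': array([0.207, 0.509, 0.226]), 'tcp_rot': array([-3.141e+00,  2.000e-03,  1.184e+00]), 'force': array([-1.12 ,  0.535, -0.491]), 'ft_torque': array([-0.025, -0.035, -0.05 ]), 'gripper_width': np.float64(0.093)}
scene [[419.32888449   0.         323.90318865]
 [  0.         419.32888449 198.95425497]
 [  0.           0.           1.        ]] [1.43024963 0.09630417 0.71561134]
side [[399.34739201   0.         314.2028847 ]
 [  0.         399.34739201 193.92280916]
 [  0.           0.           1.        ]] [0.57423236 0.64977784 0.63361796]
```

View pics/scene0.png

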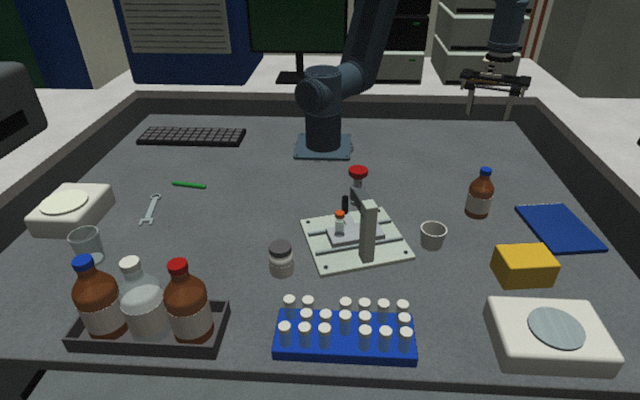

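View pics/side0.png

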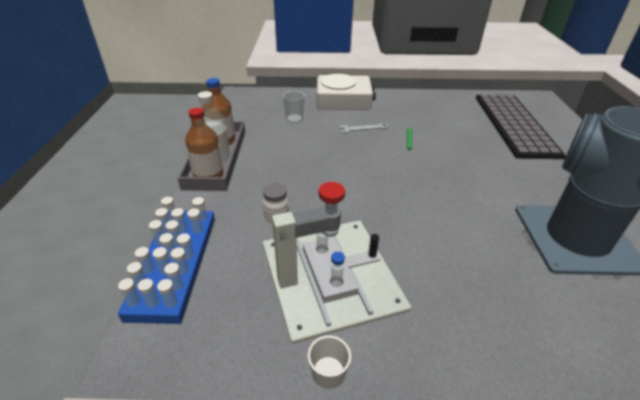

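The scene view has the red head at about (358,172) and the orange cap at (340,214). The side view has the red head at (332,190), the blue cap at (338,258) and the handle top at (374,236). The handle faces the robot, and the blue cap is on the +y side.

```bash
cat > h.py <<'E'
import cv2,numpy as np
def blob(img,lo,hi,roi):
    x0,y0,x1,y1=roi
    hsv=cv2.cvtColor(np.ascontiguousarray(img[y0:y1,x0:x1]),cv2.COLOR_RGB2HSV)
    m=cv2.inRange(hsv,np.array(lo),np.array(hi))
    if lo[0]==0 and hi[0]<9: m|=cv2.inRange(hsv,np.array([170]+list(lo[1:])),np.array([180]+list(hi[1:])))
    n,l,st,c=cv2.connectedComponentsWithStats(m)
    i=1+np.argmax(st[1:,4]); return c[i]+[x0,y0],st[i]+[x0,y0,0,0,0]
def ray(c,px):
    d=c["R"].T@np.linalg.inv(c["camera_matrix"])@[*px,1];return -c["R"].T@c["t"],d
def onz(c,px,z):
    o,d=ray(c,px);return o+d*(z-o[2])/d[2]
def tri(a,pa,b,pb):
    A=[];B=[]
    for c,p in((a,pa),(b,pb)):
        o,d=ray(c,p);d/=np.linalg.norm(d);M=np.eye(3)-np.outer(d,d);A.append(M);B.append(M@o)
    return np.linalg.lstsq(np.vstack(A),np.hstack(B),rcond=None)[0]
def proj(c,X):
    p=c["camera_matrix"]@(c["R"]@np.asarray(X)+c["t"]);return p[:2]/p[2]
E
python3 - <<'E'
import pickle;from h import *
d=pickle.load(open("d.pkl","rb"));S,D=d["scene"],d["side"]
I=S["color"];J=D["color"]
r=blob(I,(0,120,60),(8,255,255),(335,155,385,195));R=blob(J,(0,120,60),(8,255,255),(305,170,360,215))
print(r,R,"tri",tri(S,r[0],D,R[0]),onz(S,r[0],.217),onz(D,R[0],.217))
b=blob(J,(100,120,50),(130,255,255),(315,240,360,280));print("blue",b,onz(D,b[0],.1))
o=blob(I,(5,130,60),(20,255,255),(325,200,360,230));print("orange",o,onz(S,o[0],.1))
k=blob(J,(0,0,0),(180,255,45),(360,222,390,265));print("handle",k,onz(D,k[0],.062))
k2=blob(I,(0,0,0),(180,255,45),(335,190,352,215));print("handle",k2,onz(S,k2[0],.065),tri(S,k2[0],D,k[0]))
# base plate
for n,c,roi,z in(("side",D,(250,210,420,345),.014),("scene",S,(290,195,425,285),.014)):
    x0,y0,x1,y1=roi;h=cv2.cvtColor(np.ascontiguousarray(c["color"][y0:y1,x0:x1]),cv2.COLOR_RGB2GRAY)
    m=cv2.threshold(h,0,255,cv2.THRESH_OTSU)[1];cs=cv2.findContours(m,cv2.RETR_EXTERNAL,cv2.CHAIN_APPROX_NONE)[0]
    q=max(cs,key=cv2.contourArea);print(n,[ (p[0]+[x0,y0]).tolist()+onz(c,p[0]+[x0,y0],z)[:2].round(3).tolist() for p in cv2.approxPolyDP(cv2.convexHull(q),4,True)])
def up(c,roi,n):
    x0,y0,x1,y1=roi;return cv2.resize(np.ascontiguousarray(c["color"][y0:y1,x0:x1,::-1]),None,fx=4,fy=4)[:580]
cv2.imwrite("pics/up_side.png",up(D,(250,180,430,325),0));cv2.imwrite("pics/up_scene.png",up(S,(260,150,450,290),0))
E
```

```text
(array([358.24848485, 169.8969697 ]), array([349, 165,  19,  13, 165])) (array([331.36261261, 191.81981982]), array([319, 182,  26,  22, 444])) tri [0.55538866 0.12222511 0.21986565] [0.54750919 0.1215163  0.217     ] [0.55601394 0.12101291 0.217     ]
blue (array([337.47863248, 257.5042735 ]), array([332, 252,  12,  12, 117])) [0.5420316  0.16184792 0.1       ]
orange (array([339.54411765, 213.38235294]), array([335, 210,  10,   9,  68])) [0.56580301 0.0789818  0.1       ]
handle (array([373.38938053, 245.39823009]), array([370, 236,   8,  20, 113])) [0.46799551 0.0932471  0.062     ]
handle (array([344.74725275, 203.76923077]), array([342, 196,   6,  18,  91])) [0.47012469 0.09090754 0.065     ] [0.46727773 0.09161827 0.06188866]
side [[359, 220, 0.485, -0.034], [410, 307, 0.406, 0.202], [291, 339, 0.621, 0.272], [263, 241, 0.697, 0.039]]
scene [[414, 256, 0.619, 0.269], [321, 274, 0.697, 0.04], [300, 220, 0.483, -0.034], [357, 210, 0.425, 0.127], [404, 239, 0.552, 0.25]]
```

View pics/up_side.png

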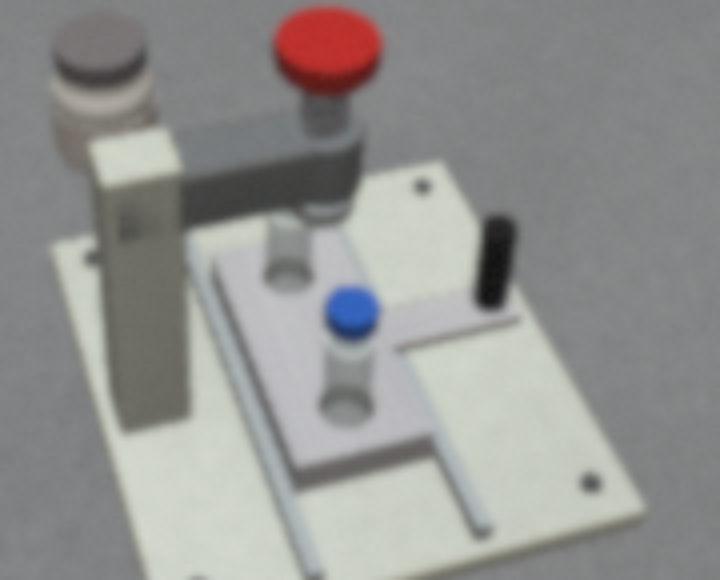

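View pics/up_scene.png

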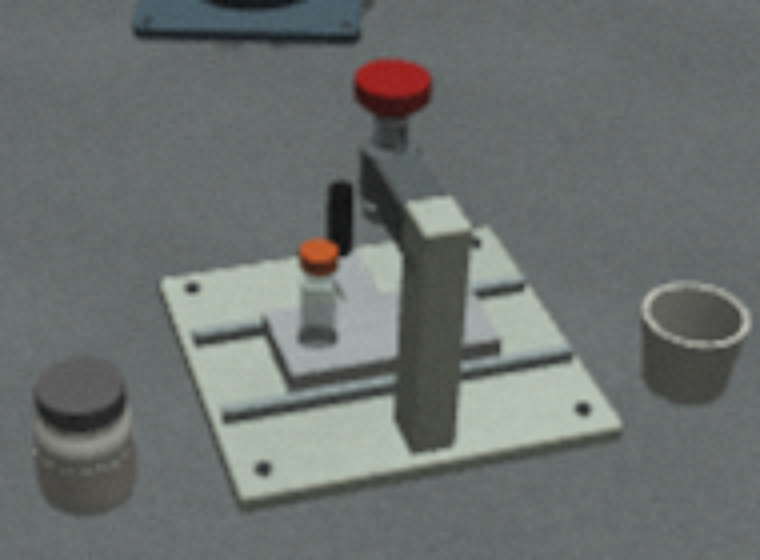

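Measurements agree with the given sizes. Press axis is about (0.555, 0.1215) with yaw about 18.8°. The handle is at (0.467, 0.0915), 93 mm in front as specified. The blue cap is at +43 mm on the press's y, so the carrier goes to −0.044, a world shift of (+0.014, −0.042).

Call:
arm_command(
  targets=[
    {"x": 0.59, "y": -0.95, "z": 0.2, "az": 0.93, "claw": 100},
    {"x": 0.59, "y": -0.95, "az": 0.93, "claw": 100},
    {"x": 0.59, "y": -0.95, "az": 0.93, "claw": 100},
    {"x": 0.59, "y": -0.95, "az": 0.93, "claw": 100},
    {"x": 0.59, "y": -0.95, "az": 0.93, "claw": 100},
    {"x": 0.59, "y": -0.95, "az": 0.93, "claw": 100},
    {"x": 0.59, "y": -0.95, "az": 0.93, "claw": 100},
    {"x": 0.59, "y": -0.95, "az": 0.93, "claw": 100},
    {"x": 0.59, "y": -0.95, "az": 0.93, "claw": 100},
    {"x": 0.59, "y": -0.95, "az": 0.93, "claw": 100},
    {"x": 0.59, "y": -0.95, "az": 0.93, "claw": 100},
    {"claw": 100},
    {"claw": 100},
    {"claw": 100},
  ],
)

```text
invalid input
```

Call:
arm_command(
  targets=[
    {"x": 0.59, "y": -0.95, "z": 0.2, "ax": 0, "ay": 0, "az": 0.93, "claw": 100},
    {"x": 0.59, "y": -0.95, "z": 0, "ax": 0, "ay": 0, "az": 0.93, "claw": 100},
    {"x": 0.59, "y": -0.95, "z": 0, "ax": 0, "ay": 0, "az": 0.93, "claw": 100},
    {"x": 0.59, "y": -0.95, "z": 0, "ax": 0, "ay": 0, "az": 0.93, "claw": 100},
    {"x": 0.59, "y": -0.95, "z": 0, "ax": 0, "ay": 0, "az": 0.93, "claw": 100},
    {"x": 0.59, "y": -0.95, "z": 0, "ax": 0, "ay": 0, "az": 0.93, "claw": 100},
    {"x": 0.59, "y": -0.95, "z": 0, "ax": 0, "ay": 0, "az": 0.93, "claw": 100},
    {"x": 0.59, "y": -0.95, "z": 0, "ax": 0, "ay": 0, "az": 0.93, "claw": 100},
    {"x": 0.59, "y": -0.95, "z": 0, "ax": 0, "ay": 0, "az": 0.93, "claw": 100},
    {"x": 0.59, "y": -0.95, "z": 0, "ax": 0, "ay": 0, "az": 0.93, "claw": 100},
    {"x": 0.59, "y": -0.95, "z": 0, "ax": 0, "ay": 0, "az": 0.93, "claw": 100},
    {"x": 0, "y": 0, "z": 0, "ax": 0, "ay": 0, "az": 0, "claw": 100},
    {"x": 0, "y": 0, "z": 0, "ax": 0, "ay": 0, "az": 0, "claw": 100},
    {"x": 0, "y": 0, "z": 0, "ax": 0, "ay": 0, "az": 0, "claw": 100},
  ],
)

```text
time: 1.85
tool_pos: [0.4663, 0.0924, 0.2345]
tcp_rot: [-3.141, -0.0, 1.899]
force: [0.4, 0.1, -1.1]
gripper_width: 0.0567
```

Call:
arm_command(
  targets=[
    {"x": 0.02, "y": -0.02, "z": -0.9, "ax": 0, "ay": 0, "az": 0, "claw": 100},
    {"x": 0, "y": 0, "z": -0.9, "ax": 0, "ay": 0, "az": 0, "claw": 100},
    {"x": 0, "y": 0, "z": -0.9, "ax": 0, "ay": 0, "az": 0, "claw": 100},
    {"x": 0, "y": 0, "z": -0.9, "ax": 0, "ay": 0, "az": 0, "claw": 100},
    {"x": 0, "y": 0, "z": 0, "ax": 0, "ay": 0, "az": 0, "claw": 100},
    {"x": 0, "y": 0, "z": 0, "ax": 0, "ay": 0, "az": 0, "claw": 100},
  ],
)

```text
time: 2.6
tool_pos: [0.4684, 0.0911, 0.0918]
tcp_rot: [3.14, 0.001, 1.899]
force: [0.4, 0.2, -0.5]
gripper_width: 0.0563
```

```bash
python3 - <<'E'
from cell import robot, optics
import cv2,numpy as np
c=optics.capture("side")["color"][180:325,250:430,::-1];w=optics.capture("wrist")["color"][:,:,::-1]
a=cv2.resize(np.ascontiguousarray(c),None,fx=2.2,fy=2.2);w=cv2.resize(np.ascontiguousarray(w),(400,250))
cv2.imwrite("pics/g.png",np.hstack([a[:250],w[:,:400]]) if a.shape[0]>=250 else a)
E
```

```text
(no output)
```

View pics/g.png

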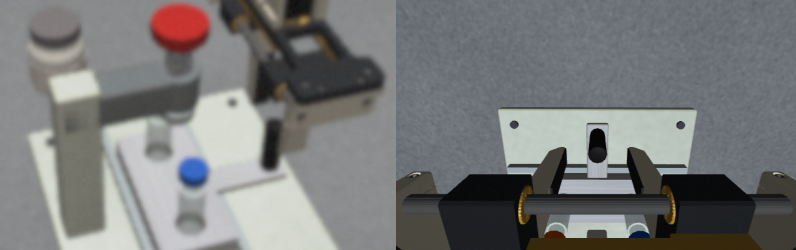

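The handle is centred between the fingers (wrist view: handle column about 597, fingertips at 550 and 645). I'll descend, narrow the jaws around the post and slide.

Call:
arm_command(
  targets=[
    {"x": 0, "y": 0, "z": -0.95, "ax": 0, "ay": 0, "az": 0, "claw": 100},
    {"x": 0, "y": 0, "z": 0, "ax": 0, "ay": 0, "az": 0, "claw": 180},
    {"x": 0, "y": 0, "z": 0, "ax": 0, "ay": 0, "az": 0, "claw": 180},
    {"x": 0, "y": 0, "z": 0, "ax": 0, "ay": 0, "az": 0, "claw": 180},
    {"x": 0, "y": 0, "z": 0, "ax": 0, "ay": 0, "az": 0, "claw": 180},
  ],
)

```text
time: 3.32
tool_pos: [0.4685, 0.0906, 0.0536]
tcp_rot: [3.14, 0.001, 1.898]
force: [-0.5, -0.1, 0.1]
gripper_width: 0.0273
```

Call:
arm_command(
  targets=[
    {"x": 0.035, "y": -0.1, "z": 0, "ax": 0, "ay": 0, "az": 0, "claw": 180},
    {"x": 0.035, "y": -0.1, "z": 0, "ax": 0, "ay": 0, "az": 0, "claw": 180},
    {"x": 0.035, "y": -0.1, "z": 0, "ax": 0, "ay": 0, "az": 0, "claw": 180},
    {"x": 0.035, "y": -0.1, "z": 0, "ax": 0, "ay": 0, "az": 0, "claw": 180},
    {"x": 0.035, "y": -0.1, "z": 0, "ax": 0, "ay": 0, "az": 0, "claw": 180},
    {"x": 0.035, "y": -0.1, "z": 0, "ax": 0, "ay": 0, "az": 0, "claw": 180},
    {"x": 0.035, "y": -0.1, "z": 0, "ax": 0, "ay": 0, "az": 0, "claw": 180},
    {"x": 0.035, "y": -0.1, "z": 0, "ax": 0, "ay": 0, "az": 0, "claw": 180},
    {"x": 0.035, "y": -0.1, "z": 0, "ax": 0, "ay": 0, "az": 0, "claw": 180},
    {"x": 0.035, "y": -0.1, "z": 0, "ax": 0, "ay": 0, "az": 0, "claw": 180},
    {"x": 0, "y": 0, "z": 0, "ax": 0, "ay": 0, "az": 0, "claw": 180},
  ],
)

```text
time: 4.7
tool_pos: [0.4822, 0.05, 0.0526]
tcp_rot: [3.141, 0.001, 1.898]
force: [0.0, 0.1, 0.7]
gripper_width: 0.0273
```

Call:
arm_command(
  targets=[
    {"x": 0.017, "y": -0.05, "z": 0, "ax": 0, "ay": 0, "az": 0, "claw": 180},
    {"x": 0.017, "y": -0.05, "z": 0, "ax": 0, "ay": 0, "az": 0, "claw": 180},
    {"x": 0, "y": 0, "z": 0, "ax": 0, "ay": 0, "az": 0, "claw": 180},
  ],
)

```text
time: 5.08
tool_pos: [0.4835, 0.0464, 0.0527]
tcp_rot: [3.141, 0.0, 1.898]
force: [0.4, 1.4, -0.6]
gripper_width: 0.0277
```

Call:
arm_command(
  targets=[
    {"x": 0.009, "y": -0.025, "z": 0, "ax": 0, "ay": 0, "az": 0, "claw": 180},
    {"x": 0, "y": 0, "z": 0, "ax": 0, "ay": 0, "az": 0, "claw": 180},
  ],
)

```text
time: 5.32
tool_pos: [0.4837, 0.0456, 0.0527]
tcp_rot: [3.141, 0.0, 1.898]
force: [-0.2, 2.1, -0.7]
gripper_width: 0.0273
```

Call:
arm_command(
  targets=[
    {"x": 0.009, "y": -0.025, "z": 0, "ax": 0, "ay": 0, "az": 0, "claw": 180},
    {"x": 0, "y": 0, "z": 0, "ax": 0, "ay": 0, "az": 0, "claw": 180},
  ],
)

```text
time: 5.58
tool_pos: [0.4838, 0.0451, 0.0526]
tcp_rot: [3.141, -0.001, 1.898]
force: [0.1, 6.2, 0.4]
gripper_width: 0.0276
```

Call:
arm_command(
  targets=[
    {"x": 0.009, "y": -0.025, "z": 0, "ax": 0, "ay": 0, "az": 0, "claw": 180},
    {"x": 0, "y": 0, "z": 0, "ax": 0, "ay": 0, "az": 0, "claw": 180},
  ],
)

```text
time: 5.82
tool_pos: [0.4838, 0.045, 0.0526]
tcp_rot: [3.142, -0.002, 1.898]
force: [-0.4, 9.6, 0.9]
gripper_width: 0.0277
```

The force has risen to 9.6 N, so the carrier is at its stop. I'll back off, open and rise.

Call:
arm_command(
  targets=[
    {"x": -0.035, "y": 0.1, "z": 0, "ax": 0, "ay": 0, "az": 0, "claw": 170},
    {"x": 0, "y": 0, "z": 0, "ax": 0, "ay": 0, "az": 0, "claw": 100},
    {"x": 0, "y": 0, "z": 0, "ax": 0, "ay": 0, "az": 0, "claw": 100},
    {"x": 0, "y": 0, "z": 0, "ax": 0, "ay": 0, "az": 0, "claw": 100},
    {"x": 0, "y": 0, "z": 1, "ax": 0, "ay": 0, "az": 0, "claw": 100},
    {"x": 0, "y": 0, "z": 1, "ax": 0, "ay": 0, "az": 0, "claw": 100},
    {"x": 0, "y": 0, "z": 1, "ax": 0, "ay": 0, "az": 0, "claw": 255},
    {"x": 0, "y": 0, "z": 1, "ax": 0, "ay": 0, "az": 0, "claw": 255},
    {"x": 0, "y": 0, "z": 1, "ax": 0, "ay": 0, "az": 0, "claw": 255},
    {"x": 0, "y": 0, "z": 0.2, "ax": 0, "ay": 0, "az": 0, "claw": 255},
    {"x": 0, "y": 0, "z": 0, "ax": 0, "ay": 0, "az": 0, "claw": 255},
    {"x": 0, "y": 0, "z": 0, "ax": 0, "ay": 0, "az": 0, "claw": 255},
  ],
)

```text
time: 7.32
tool_pos: [0.482, 0.0476, 0.2589]
tcp_rot: [-3.139, -0.001, 1.898]
force: [-0.2, 0.0, 0.4]
gripper_width: 0.0022
```

```bash
python3 - <<'E'
from cell import robot, optics
from h import *
D=optics.capture("side");S=optics.capture("scene")
J=D["color"]
for n,c,a,b,roi,z in(("blue",D,(100,120,50),(130,255,255),(290,210,360,280),.1),("red",D,(0,120,60),(8,255,255),(305,170,360,215),.217),("orange",S,(5,130,60),(20,255,255),(310,185,400,230),.1),("red",S,(0,120,60),(8,255,255),(335,155,385,195),.217)):
    try: r=blob(c["color"],a,b,roi);print(n,r,onz(c,r[0],z))
    except Exception as e: print(n,e)
f=lambda c,x0,y0,x1,y1:cv2.resize(np.ascontiguousarray(c["color"][y0:y1,x0:x1,::-1]),(396,320))
cv2.imwrite("pics/s.png",np.hstack([f(D,250,180,430,325),f(S,260,150,440,295)]))
E
```

```text
blue (array([329.47474747, 241.11111111]), array([324, 237,  12,  10,  99])) [0.55603774 0.12127723 0.1       ]
red (array([331.36711712, 191.84459459]), array([319, 182,  26,  22, 444])) [0.55600708 0.12108014 0.217     ]
orange (array([322.57352941, 216.13235294]), array([318, 212,  10,   9,  68])) [0.58004386 0.03691865 0.1       ]
red (array([358.19393939, 169.87878788]), array([349, 165,  19,  13, 165])) [0.54742765 0.12138592 0.217     ]
```

View pics/s.png

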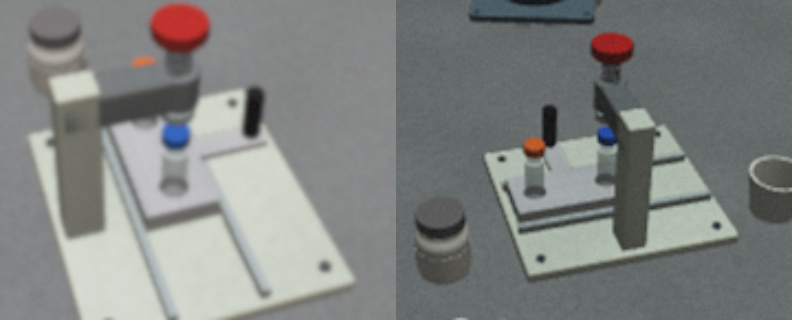

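The blue cap is now at (0.556, 0.121), under the head, and both vials are standing. Next I move over the head and press.

Call:
arm_command(
  targets=[
    {"x": 0.6, "y": 0.62, "z": 0, "ax": 0, "ay": 0, "az": 0, "claw": 255},
    {"x": 0.6, "y": 0.62, "z": 0, "ax": 0, "ay": 0, "az": 0, "claw": 255},
    {"x": 0.6, "y": 0.62, "z": 0, "ax": 0, "ay": 0, "az": 0, "claw": 255},
    {"x": 0, "y": 0, "z": 0, "ax": 0, "ay": 0, "az": 0, "claw": 255},
    {"x": 0, "y": 0, "z": 0, "ax": 0, "ay": 0, "az": 0, "claw": 255},
    {"x": 0, "y": 0, "z": -0.3, "ax": 0, "ay": 0, "az": 0, "claw": 255},
    {"x": 0, "y": 0, "z": -0.3, "ax": 0, "ay": 0, "az": 0, "claw": 255},
    {"x": 0, "y": 0, "z": -0.15, "ax": 0, "ay": 0, "az": 0, "claw": 255},
    {"x": 0, "y": 0, "z": 0, "ax": 0, "ay": 0, "az": 0, "claw": 255},
  ],
)

```text
time: 8.55
tool_pos: [0.5542, 0.1216, 0.2302]
tcp_rot: [-3.14, -0.0, 1.898]
force: [-1.2, -0.3, 1.7]
gripper_width: 0.0004
```

Contact is just beginning, at the expected height of 0.231. Pressing down.

Call:
arm_command(
  targets=[
    {"x": 0, "y": 0, "z": -0.12, "ax": 0, "ay": 0, "az": 0, "claw": 255},
    {"x": 0, "y": 0, "z": -0.12, "ax": 0, "ay": 0, "az": 0, "claw": 255},
    {"x": 0, "y": 0, "z": -0.12, "ax": 0, "ay": 0, "az": 0, "claw": 255},
    {"x": 0, "y": 0, "z": -0.12, "ax": 0, "ay": 0, "az": 0, "claw": 255},
    {"x": 0, "y": 0, "z": -0.12, "ax": 0, "ay": 0, "az": 0, "claw": 255},
    {"x": 0, "y": 0, "z": 0, "ax": 0, "ay": 0, "az": 0, "claw": 255},
  ],
)

```text
time: 9.3
tool_pos: [0.555, 0.1218, 0.2073]
tcp_rot: [3.141, 0.001, 1.898]
force: [-2.7, -2.6, 7.6]
gripper_width: 0.0006
```

Call:
arm_command(
  targets=[
    {"x": 0, "y": 0, "z": -0.05, "ax": 0, "ay": 0, "az": 0, "claw": 255},
    {"x": 0, "y": 0, "z": 0, "ax": 0, "ay": 0, "az": 0, "claw": 255},
  ],
)

```text
time: 9.55
tool_pos: [0.5551, 0.1218, 0.2058]
tcp_rot: [3.141, 0.001, 1.898]
force: [-4.5, -2.1, 11.2]
gripper_width: 0.0006
```

Call:
arm_command(
  targets=[
    {"x": 0, "y": 0, "z": -0.05, "ax": 0, "ay": 0, "az": 0, "claw": 255},
    {"x": 0, "y": 0, "z": 0, "ax": 0, "ay": 0, "az": 0, "claw": 255},
  ],
)

```text
time: 9.8
tool_pos: [0.5551, 0.1218, 0.2052]
tcp_rot: [3.139, 0.001, 1.898]
force: [-7.1, -1.1, 18.2]
gripper_width: 0.0008
```

Call:
arm_command(
  targets=[
    {"x": 0, "y": 0, "z": -0.04, "ax": 0, "ay": 0, "az": 0, "claw": 255},
    {"x": 0, "y": 0, "z": 0, "ax": 0, "ay": 0, "az": 0, "claw": 255},
  ],
)

```text
time: 10.05
tool_pos: [0.5552, 0.1219, 0.2051]
tcp_rot: [3.138, 0.002, 1.899]
force: [-9.6, -3.0, 26.4]
gripper_width: 0.0004
```

The head is at its stop: TCP 0.205 is the expected 0.197 + 0.008, and the force climbs with no further motion. I'll hold briefly, then rise and back away.

Call:
arm_command(
  targets=[
    {"x": 0, "y": 0, "z": 0, "ax": 0, "ay": 0, "az": 0, "claw": 255},
    {"x": 0, "y": 0, "z": 0, "ax": 0, "ay": 0, "az": 0, "claw": 255},
    {"x": 0, "y": 0, "z": 0.2, "ax": 0, "ay": 0, "az": 0, "claw": 255},
    {"x": 0, "y": 0, "z": 0.3, "ax": 0, "ay": 0, "az": 0, "claw": 255},
    {"x": 0, "y": 0, "z": 0.5, "ax": 0, "ay": 0, "az": 0, "claw": 255},
    {"x": 0, "y": 0, "z": 0.8, "ax": 0, "ay": 0, "az": 0, "claw": 255},
    {"x": -0.6, "y": -0.2, "z": 0.6, "ax": 0, "ay": 0, "az": 0, "claw": 255},
    {"x": -0.9, "y": -0.3, "z": 0, "ax": 0, "ay": 0, "az": 0, "claw": 255},
    {"x": -0.9, "y": -0.3, "z": 0, "ax": 0, "ay": 0, "az": 0, "claw": 255},
    {"x": -0.6, "y": -0.2, "z": 0, "ax": 0, "ay": 0, "az": 0, "claw": 255},
    {"x": 0, "y": 0, "z": 0, "ax": 0, "ay": 0, "az": 0, "claw": 255},
    {"x": 0, "y": 0, "z": 0, "ax": 0, "ay": 0, "az": 0, "claw": 255},
  ],
)

```text
time: 11.55
tool_pos: [0.4358, 0.0822, 0.297]
tcp_rot: [3.14, 0.0, 1.898]
force: [0.4, -0.4, -0.5]
gripper_width: 0.0005
```

```bash
python3 - <<'E'
from cell import robot, optics
from h import *
D=optics.capture("side");S=optics.capture("scene")
for n,c,a,b,roi,z in(("blue",D,(100,120,50),(130,255,255),(290,210,360,280),.094),("red",D,(0,120,60),(8,255,255),(305,170,360,215),.217),("orange",S,(5,130,60),(20,255,255),(310,185,400,230),.1),("red",S,(0,120,60),(8,255,255),(335,155,385,195),.217)):
    r=blob(c["color"],a,b,roi);print(n,r,onz(c,r[0],z))
for z in(.1,.094):print(proj(D,[.556,.1213,z]))
f=lambda c,x0,y0,x1,y1:cv2.resize(np.ascontiguousarray(c["color"][y0:y1,x0:x1,::-1]),(396,320))
cv2.imwrite("pics/e.png",np.hstack([f(D,250,180,430,325),f(S,260,150,440,295)]))
E
```

```text
blue (array([329.47169811, 242.79245283]), array([324, 237,  12,  12, 106])) [0.55587059 0.11975082 0.094     ]
red (array([331.39277652, 191.83069977]), array([319, 182,  26,  22, 443])) [0.55596345 0.12104117 0.217     ]
orange (array([322.49275362, 216.20289855]), array([318, 212,  10,   9,  69])) [0.58035604 0.03673627 0.1       ]
red (array([358.375     , 170.07142857]), array([349, 165,  19,  13, 168])) [0.54834263 0.1218148  0.217     ]
[329.49505724 241.12021381]
[329.40862143 243.38479949]
```

View pics/e.png

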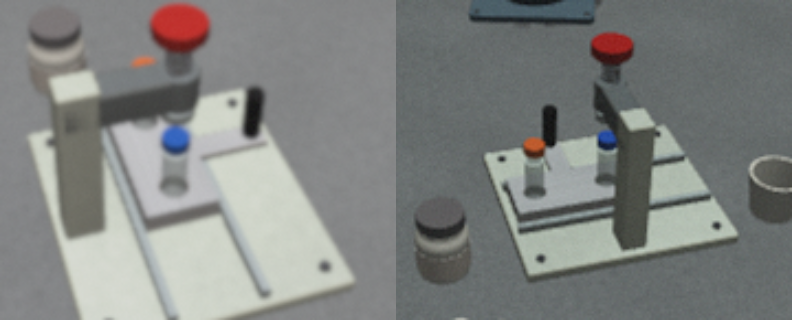

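The plunger is back up (red at (331,192), unchanged). The bottom edge of the blue cap dropped 2 px, about 5–6 mm, and the orange cap hasn't moved. Handing in.

```bash
python3 -c "
from cell import robot
print(robot.sign_off())"
```

```text
the job is handed in; nothing more can be done
None
```

The job is done and handed in at about 11.7 s of robot time; the hand-in gives no verdict.

- **Carrier:** I slid it by its handle to the −y stop, where the push force rose from 2 N to about 10 N. The blue cap then measured about 1 mm from the plunger's axis.
- **Plunger:** I pressed the head down with closed fingers to its stop. The fingertips reached 0.197 m and the force climbed to 26 N with no further travel. I then raised the arm and moved it clear.

**Last checks**
- The red head is back at its starting pixel position.
- The blue cap's lower edge dropped 2 px, about 5 mm. Its centre moved only 1.7 px, against 2.3 px expected for 6 mm. The press arm probably hid part of the cap in the earlier picture, so that figure is rough.
- The orange cap has not moved since the slide, to within 0.1 px.
- Both vials stand upright, and the tub and jar look unmoved in the pictures (not measured).

**Disagreement:** the scene camera places the head about 8 mm nearer the robot than the side camera does. I used the side and two-view values (0.555–0.556 m), which match the handle, cap and base-plate positions.

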